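Dock the handheld meter in its bench cradle

TASK

Put the handheld meter back into its sloping bench cradle, face up and with the electrode sockets at the top end: tuck the tongue at its lower end under the lip at the foot of the bed, then press the head end down past the two sprung balls until it clicks home and lies flush on the bed. Press firmly but do not force it, and leave the other things on the bench where they are.

Things in the scene. Friction and masses are not known exactly. Their poses are not given: they have to be found in the camera images.
- meter: Handheld pH meter, loose, 0.2 to 0.34 kg, lying face up at the start. Housing 54 wide (y), 30 high (z), from x = -62.5 to +78.5; white upper shell, grey lower shell. Origin: underside, on the centre line; x to the head end (display, two steel sockets that stand 8 out), z out of the face. Centre of mass near x = +7. Grip it across the 54: flat sides at z = 19 to 30, lower rim at z = 4.5.
- meter_tongue (a point): Tip of the grey tongue (38 wide, 9.5 thick) that runs on 13 past the toe end of the housing along its underside: point on the underside, centre line, meter x = -75.5. Axes as the meter.
- meter_head (a point): Point on the meter's flat face near the head end, between display and sockets, on the centre line (meter x = +66, z = 30): a good place to press. Axes as the meter.
- meter_groove (a point): Middle of the meter at the height of its side grooves (meter x = 40, z = 14). The grooves, 4 deep, run along both long sides from z = 9 to 19; below them the edge is rounded, radius 4.5. The balls spring into them. Axes as the meter.
- cradle: Grey moulded bench cradle, fixed to the bench: base plate 176 x 90, wedge above. Origin: on the bench, 6 before the middle of the base. Its low front (toe) looks to -x of its frame, the bed rises to +x; z is up. Highest point about 117 above the bench.
- bed: The cradle's bed, a plane fixed at 30 degrees, 62 wide. Origin: on its surface at the foot, at the toe wall (wall face x = -0.5), centre line, 22 above the bench. x up the slope (to 154), y to the left, z out of the bed (bed surface z = 0). Seated, the meter lies flat on the bed, its x along bed x, tongue tip at x = 0 to 3.
- bed_lip (a point): Edge of the toe lip, underside, centre line (bed x = 7, z = 12.5). The lip spans the bed's width from the toe wall to x = 7, top at z = 18.5. The tongue goes under it to the wall, with the head end raised 7 to 10 degrees off the bed. Axes as the bed.
- bed_balls (a point): Midway between the two sprung balls (bed x = 115, z = 9.5). Ball radius 6, crowns at y = +-24, in cheeks at x = 100 to 130 with inner faces y = +-29.5, top z = 31, out to y = +-48. With the tongue in, the meter rests on the balls, head 6 degrees up (12 mm at the balls). 10 to 18 N on the head moves it on 7 mm, then it snaps home. Axes as the bed.
- ball_l (a joint): Left ball (bed +y): 0 = sprung fully out (inwards, over the bed), grows to 0.006 as it is pushed back outwards into its cheek. About 12 N at 0, rising 4 N per mm. Rises to 0.003 while the lower rim passes, falls back below 0.002 when the meter has clicked in.
- ball_r (a joint): Right ball (bed -y), likewise.
- glass_beaker: Small glass beaker, 55 mm across, 66 high, bystander. Origin at its foot.
- timer: Bench timer, 62 x 64 x 18, bystander. Origin at its foot.
- calculator: Pocket calculator, 125 x 75 x 14, bystander. Origin at its foot.
Mind the look-alikes: they are no part of the job. Of the things that look like the meter, take the one that is farthest to the robot's right at the start.

How it is judged (in metres and radians):
At the end, for the whole second after the job is handed in: The meter lies at rest and face up in the cradle, head end at the top: flush on the bed (head within 2.5 mm, tongue within 3 mm of the bed, tilt under 2 degrees), tongue tip under the lip within 5 mm of the bed's foot (x of meter_tongue in the frame of bed between -0.004 and 0.005 m and z of meter_tongue in the frame of bed below 0.003 m and x of meter_head in the frame of bed above 0.13 m and z of meter_head in the frame of bed between 0.0275 and 0.0325 m and angle between the z axis of meter and the z axis of bed, either way round below 0.035 rad and linear speed of meter below 0.01 m/s); the robot touches nothing.
It fails at once if the meter is forced against the cradle (over 140 N) (contact force between meter and cradle above 140 N).
It fails at once if a bystander is shifted by more than 20 mm (distance of any of glass_beaker, timer, calculator from where it was at the start of the episode above 0.02 m).
It also fails if it takes over 58 s, if anything falls off the work surface, if the arm or the gripper's body presses on something with over 40 N, if the wrist force passes 120 N, or if a joint passes its speed limit or range.

ROBOT

A 7-joint arm with a two-finger parallel gripper is mounted at the origin on a cart in front of the work surface, level with it; the furniture and walls round the work are solid. World frame = base frame: x ahead of the robot, y to its left, z up, the work surface at z = 0. Lengths are in mm, angles in degrees, forces in N, time in s.
With the tool pointing down it reaches from about 400 to 850 mm from the base axis. Payload 4.5 kg.
Tool frame: the origin (TCP) lies midway between the tips of the shut fingers; the grasp point (between the pads) lies 19 mm behind it; z points along the fingers, y is the direction in which the jaws open and shut (so a half turn about z gives the same grasp; the last joint's range is limited). The gripper opens to 85 mm and grips with 20 to 120 N. Pads are 22 mm wide; open, the fingers measure 114 mm over their backs; the gripper's body (76 mm by 85 mm) begins 54 mm behind the grasp point. The pads swing forward as they close: fully open they stand 13 mm farther back than shut.
Start: joints at [-61.891, 39.483, -11.15, 89.685, 9.013, 51.709, -12.324], TCP at [275.659, 560.951, 231.317] pointing down, gripper open.
Joint ranges: [-172.22, 172.22], [-26.19, 119.32], [-84.43, 86.54], [7.71, 146.69], [-57.33, 237.33], [2.42, 119.75], [-152.13, 152.13]. Speed limits (degrees/s): [147.25, 147.25, 180, 180, 180, 180, 180].

INTERFACE

Orientations are given as [roll, pitch, yaw] about the fixed x, y, z axes, in that order (R = Rz(yaw) Ry(pitch) Rx(roll)).
In Python, from workcell import env gives the robot as it stands. The module is installed in compiled form; this text tells all that it offers.
- The arm moves only by the tool drive_tool, never from a script. Its argument "rows" is a list of rows, each a list of 5 numbers: the opening in per cent of the stroke, from 0 (shut) to 100 (fully open), then the shift along the tool's x, y, z in m, then the turn about the tool's z in rad. A call has 1 to 20 rows; each row is the pose to reach, as a shift and turn from the pose commanded when the call began, along the tool's axes at that moment; what a row does not reach only later rows make up. A row lasts 1/10 s, in which the tool goes at most 50 mm and 8.59 degrees, less where a joint would pass 70% of its speed; a pose out of reach is approached as far as the arm can. A call with a gripper value outside its range is refused whole. The fingers move at their own pace and stop on an object; "grip_force" is the grip in N (left out, the last holds). Time passes only in rows, so rows that repeat a pose let the fingers close. It gives the time, the measured TCP pose, the force and the opening at its end, in the units of the state.
- env.sense(): the state, without advancing time (a new reading comes with each control period).
- env.read_camera(name): name is "side" or "top" or "wrist"; returns a dict with "frame" (480x640x3 uint8, blue, green, red), "mtx" (3x3 intrinsics, pixels), "pose" (4x4, takes a point from camera to world coordinates). Camera axes: x right, y down, z forward; pixel columns grow to the right and rows downward; lengths in mm; the calibration is good to about 2 mm. A picture is of the moment at which its call begins. There is no depth.
- env.job_done(): hands the job in, once; it reports no verdict.
Trained networks look in a picture, given as the dict that the camera call returned (one of the last four; its "shot" number tells which), for a name from the list of things; names that differ only in an ending like _2 or _b are one class to them, and where a whole thing is asked for, a point or a joint stands for the part that bears it (a point fixed in the world has none). Each returns a list of dicts, best first, with "conf" (0 to 1); they miss things now and then, are a little off and sometimes report something else, mostly with a low value. They report only what shows in the picture. A call takes as long as a camera call. They do not tell look-alikes from the thing itself.
- env.recognise(target, picture): "at" ([x, y, z] in mm, in world coordinates, good to about 4 mm: the middle of the surface that is visible of it).
- env.cut_out(target, picture): "region" (480x640 bool, what is visible of it).
The state is a dict: "time": time; "q": joint angles; "qd": joint speeds; "joint_torque": joint torques, N m; "position": TCP position; "orientation": TCP orientation; "contact_force": force on the tool from outside, world axes, zero at the start; "ft_torque": the same for the moment, N m; "finger_gap": opening from 0.0 (shut) to 1.0 (fully open).
Only numpy, scipy, OpenCV 4.12 (cv2) and the standard library are available. Lean on these libraries where they do the work, as an engineer would, in place of code of your own. Each camera call takes 0.05 s, during which the arm holds its last target. There are 200 camera calls.

## Working session

There is one attempt and no reset: what is moved stays moved. The work goes in short steps, Python scripts to look and compute and a tool call to move; the robot and the scene stay as the last step left them, time stands still between calls to the robot, and variables do not carry over. Pictures are saved under pics/ and viewed, about 8 in all and at most 12, crops included, and the job is handed in when it is done.

Besides the shell and the picture viewer there is one more tool, called after "Emit:" as name(argument=value, ...) on one line, values as JSON. drive_tool: Moves the arm, as the interface text tells. Its arguments: {"type":"object","properties":{"rows":{"type":"array","items":{"type":"array","items":{"type":"number"}}},"grip_force":{"type":"number"}},"required":["rows"]}

```bash
mkdir -p pics
cat > h.py <<'E'
from workcell import env
import numpy as np, cv2
from scipy.spatial.transform import Rotation as R
def proj(p,c):
    T=np.linalg.inv(c["pose"]); q=T[:3,:3]@np.array(p,float)+T[:3,3]; u=c["mtx"]@q; return u[:2]/u[2]
def ray(uv,c,z):
    d=c["pose"][:3,:3]@np.linalg.inv(c["mtx"])@np.array([uv[0],uv[1],1.]); o=c["pose"][:3,3]
    return o+d*(z-o[2])/d[2]
E
python3 - <<'E'
from h import *
s=env.sense(); print({k:np.round(v,3) for k,v in s.items()})
ims=[]
for n in ["top","side"]:
    c=env.read_camera(n); ims.append(c["frame"]); print(n,np.round(c["pose"],3).tolist())
    for t in ["meter","cradle","glass_beaker","timer","calculator"]:
        for d in env.recognise(t,c): print(n,t,np.round(d["at"]),round(d["conf"],2),proj(d["at"],c).round())
    cv2.imwrite(f"pics/{n}0.png",c["frame"])
E
```

```text
{'time': np.float64(0.0), 'q': array([-61.89 ,  39.535, -11.144,  89.746,   9.011,  51.708, -12.325]), 'qd': array([-0.014, -0.038, -0.127, -0.011,  0.022,  0.045,  0.068]), 'joint_torque': array([ 0.0000e+00, -5.3961e+01, -1.2660e+00, -1.5855e+01,  9.0000e-03,
        9.0000e-03,  0.0000e+00]), 'position': array([275.441, 560.304, 230.462]), 'orientation': array([-1.79894e+02,  7.00000e-03,  1.53829e+02]), 'contact_force': array([1.215, 0.487, 0.587]), 'ft_torque': array([-0.055, -0.012, -0.016]), 'finger_gap': np.float64(0.999)}
top [[-0.01, -0.975, 0.221, 401.836], [-1.0, 0.011, 0.004, -1.417], [-0.006, -0.221, -0.975, 1034.654], [0.0, 0.0, 0.0, 1.0]]
top meter [414. 252.  29.] 0.74 [211. 331.]
top meter [601. 171.  33.] 0.62 [249. 249.]
top meter [648. 337.  28.] 0.62 [181. 231.]
top cradle [ 567. -202.   44.] 0.78 [409. 261.]
top glass_beaker [761.  26.  22.] 0.86 [310. 186.]
top timer [ 756. -109.    9.] 0.76 [365. 189.]
top calculator [ 697. -366.   12.] 0.89 [471. 210.]
side [[0.972, -0.106, 0.21, 366.49], [-0.235, -0.514, 0.825, -928.87], [0.021, -0.851, -0.525, 680.354], [0.0, 0.0, 0.0, 1.0]]
side meter [647. 317.  29.] 0.88 [302. 194.]
side meter [601. 157.  31.] 0.78 [298. 225.]
side meter [418. 242.  31.] 0.65 [218. 215.]
side cradle [ 578. -222.   39.] 0.69 [329. 326.]
side glass_beaker [750.  18.  39.] 0.89 [375. 246.]
side timer [ 753. -127.   11.] 0.56 [399. 294.]
side calculator [ 702. -381.   13.] 0.6 [427. 391.]
```

View pics/top0.png

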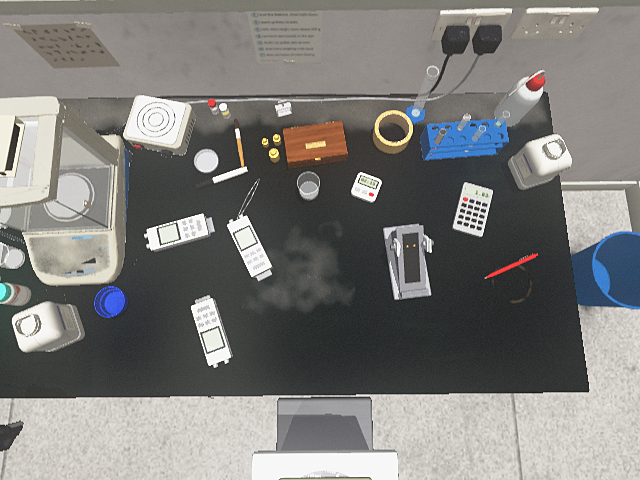

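View pics/side0.png

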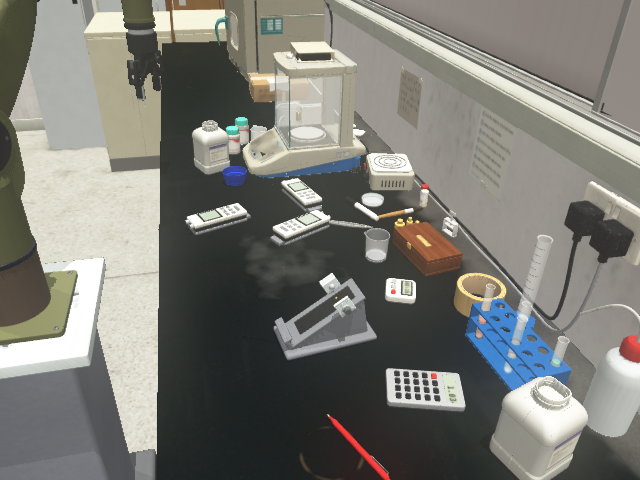

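Run:
```python
from h import *
c=env.read_camera("top"); f=c["frame"]
a=cv2.resize(f[200:300,200:300],(590,590),interpolation=cv2.INTER_CUBIC)
cs=env.read_camera("side")
cv2.imwrite("pics/crop1.png",a); 
b=cv2.resize(f[215:305,375:440],(0,0),fx=3,fy=3)
m=env.cut_out("meter",c)
for d in m:
    r=d["region"].astype(np.uint8); 
    if r.sum()<50: continue
    k=cv2.findContours(r,0,1)[0]; k=max(k,key=cv2.contourArea); 
    P=np.array([ray(p[0],c,28)[:2] for p in k],np.float32)
    print("meter",round(d["conf"],2),cv2.minAreaRect(k),"world",cv2.minAreaRect(P))
for d in env.cut_out("cradle",c):
    k=max(cv2.findContours(d["region"].astype(np.uint8),0,1)[0],key=cv2.contourArea)
    P=np.array([ray(p[0],c,10)[:2] for p in k],np.float32); print("cradle",d["conf"],cv2.minAreaRect(P))
for t in ["bed_lip","bed_balls","bed","meter_head","meter_tongue","ball_l"]:
  for cc,n in((c,"top"),(cs,"side")):
    try:
        for d in env.recognise(t,cc): print(t,n,np.round(d["at"]),round(d["conf"],2),proj(d["at"],cc).round())
    except Exception as e: print(t,e)
w=np.zeros((590,800,3),np.uint8); w[:,:590]=a; w[:270,600:795]=b
w[300:550,600:800]=cv2.resize(cs["frame"][265:365,270:380],(200,250))
cv2.imwrite("pics/crop1.png",w)
```

```text
meter 0.81 ((249.80064392089844, 247.8402099609375), (66.76213073730469, 23.841880798339844), 64.05770874023438) world ((607.29736328125, 170.75990295410156), (162.95567321777344, 55.73130798339844), 26.281476974487305)
meter 0.78 ((179.4232177734375, 232.7282257080078), (24.559810638427734, 70.16490936279297), 74.21924591064453) world ((644.927001953125, 339.6777648925781), (61.24320983886719, 165.39759826660156), 15.924437522888184)
meter 0.75 ((210.8144073486328, 331.3974914550781), (70.2919921875, 26.889116287231445), 71.93952178955078) world ((414.83740234375, 253.8316192626953), (159.83816528320312, 59.19562911987305), 20.371326446533203)
cradle 0.93 ((574.4107666015625, -214.7099609375), (175.51123046875, 115.8438720703125), 6.129520416259766)
bed_lip top [ 571. -202.   64.] 0.95 [411. 258.]
bed_lip side [ 568. -204.   60.] 0.59 [322. 312.]
bed_balls top [ 570. -202.   65.] 0.64 [411. 258.]
bed_balls side [ 572. -206.   63.] 0.65 [324. 311.]
bed top [ 567. -202.   63.] 0.59 [411. 260.]
bed top [760.  30.  21.] 0.25 [309. 186.]
bed side [ 572. -208.   66.] 0.84 [324. 310.]
meter_head top [638. 337.  33.] 0.64 [180. 235.]
meter_head top [607. 169.  33.] 0.61 [250. 247.]
meter_head top [413. 252.  29.] 0.59 [212. 332.]
meter_head side [418. 238.  28.] 0.94 [218. 217.]
meter_head side [605. 153.  30.] 0.93 [300. 226.]
meter_head side [645. 321.  34.] 0.58 [301. 192.]
meter_tongue top [416. 251.  32.] 0.95 [212. 330.]
meter_tongue top [607. 172.  32.] 0.87 [249. 247.]
meter_tongue top [647. 340.  32.] 0.57 [179. 231.]
meter_tongue side [648. 323.  32.] 0.75 [302. 192.]
meter_tongue side [418. 240.  27.] 0.62 [218. 217.]
meter_tongue side [604. 158.  29.] 0.57 [299. 225.]
```

View pics/crop1.png

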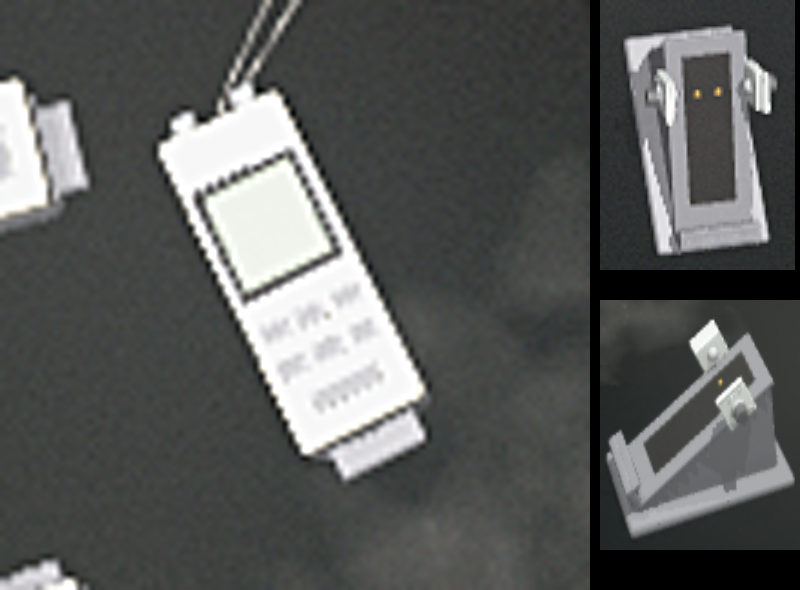

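The look-alikes are at top-view pixels (211,331), (181,231) and (249,249). The last has the lowest y (about 170 mm), so it is farthest right, and the crop confirms it: face up, sockets at the far end (237,219), tongue at the near end (265,277). The cradle is at (409,261), with its lip towards the robot.

Run:
```python
from h import *
c=env.read_camera("top")
cr=[(160,148),(280,90),(428,397),(305,457)]
P=[ray((200+u/5.9-.5,200+v/5.9-.5),c,30)[:2] for u,v in cr]; P=np.array(P); print(P.round())
h=(P[0]+P[1])/2; t=(P[2]+P[3])/2; d=h-t; L=np.linalg.norm(d); e=d/L; print("len",L,"w",np.linalg.norm(P[0]-P[1]),np.linalg.norm(P[2]-P[3]),"yaw",np.degrees(np.arctan2(d[1],d[0])))
m=(h+t)/2; o=m-8*e; print("origin",o,"grip68",o+68*e)
s=env.sense(); Rt=R.from_euler("xyz",s["orientation"],degrees=True).as_matrix()
g=np.append(o+40*e,200.); print("tool shift to meter x=40,z=200:",Rt.T@(g-s["position"]))
# cradle base corners from crop (x3, offset 375,215; pasted at 600,0)
k=[(655,254),(768,240),(626,38)]
print([ray((375+(u-600)/3-.3,215+v/3-.3),c,8)[:2].round() for u,v in k])
w=env.read_camera("wrist"); print(np.round(w["pose"],2).tolist(),w["mtx"].tolist())
```

```text
[[663. 227.]
 [687. 179.]
 [560. 117.]
 [536. 165.]]
len 141.1298362856219 w 53.61160408939123 53.55028474675734 yaw 26.10031096454469
origin [604.31713865 168.31377669] grip68 [665.38285143 198.22997167]
tool shift to meter x=40,z=200: [-492.59301403 -175.82355221   31.30578506]
[array([ 483., -166.]), array([ 493., -255.]), array([ 657., -151.])]
[[0.44, 0.85, 0.28, 204.05], [0.9, -0.42, -0.14, 596.92], [0.0, 0.31, -0.95, 375.35], [0.0, 0.0, 0.0, 1.0]] [[352.70160110797707, 0.0, 327.12961836957146], [0.0, 352.70160110797707, 235.7633532143379], [0.0, 0.0, 1.0]]
```

Emit:
drive_tool(rows=[[100,-0.03,-0.01,0,0.1],[100,-0.06,-0.02,0,0.22],[100,-0.1,-0.03,0,0.36],[100,-0.14,-0.045,0,0.5],[100,-0.18,-0.055,0,0.64],[100,-0.22,-0.065,0,0.78],[100,-0.26,-0.08,0.005,0.92],[100,-0.3,-0.09,0.01,1.06],[100,-0.34,-0.105,0.015,1.2],[100,-0.38,-0.115,0.02,1.34],[100,-0.42,-0.125,0.03,1.48],[100,-0.45,-0.135,0.04,1.62],[100,-0.47,-0.142,0.05,1.76],[100,-0.49,-0.15,0.06,1.9],[100,-0.505,-0.153,0.065,2.04],[100,-0.51,-0.154,0.07,2.15],[100,-0.51,-0.154,0.07,2.229],[100,-0.51,-0.154,0.07,2.229],[100,-0.51,-0.154,0.07,2.229]])

```text
time: 3.4
position: [665.3, 198.2, 161.3]
orientation: [-180.0, -0.0, 26.3]
contact_force: [0.6, -0.1, -0.5]
finger_gap: 1.003
```

Run:
```python
from h import *
s=env.sense(); print(s["time"],s["position"].round(1),s["orientation"].round(2),s["q"].round(1),s["contact_force"].round(2))
w=env.read_camera("wrist"); f=w["frame"].copy()
o=np.array([604.3,168.3]);e=np.array([.898,.44]);n=np.array([-.44,.898])
for x,y,z in [(78.5,27,30),(78.5,-27,30),(-62.5,27,30),(-62.5,-27,30),(68,0,30),(-75.5,0,9.5)]:
    p=proj([*(o+x*e+y*n),z],w); cv2.circle(f,tuple(int(v) for v in p),4,(0,0,255),1); print(x,y,p.round(1))
cv2.imwrite("pics/w1.png",f)
```

```text
3.4 [665.3 198.2 161.3] [-179.98   -0.     26.26] [-30.5  51.1  21.2  81.  -21.   51.8 -67.3] [ 0.56 -0.11 -0.46]
78.5 27 [294.3 211.7]
78.5 -27 [361.5 211.8]
-62.5 27 [298.5 359.1]
-62.5 -27 [356.6 359.3]
68 0 [327.9 224.3]
-75.5 0 [327.5 356.9]
```

View pics/w1.png

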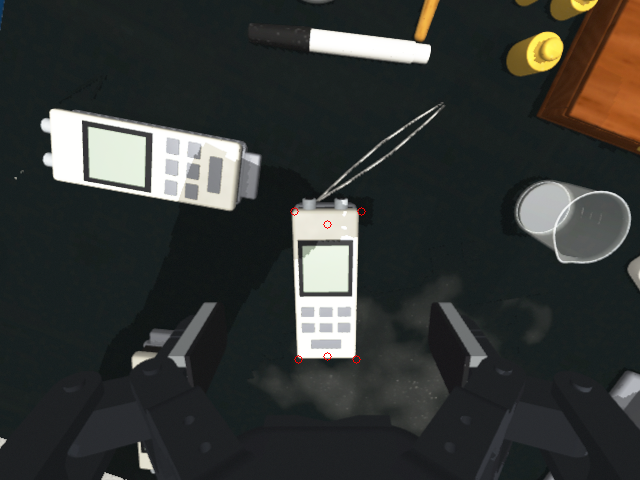

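Emit:
drive_tool(rows=[[100,0,0,0.03,0],[100,0,0,0.065,0],[100,0,0,0.1,0],[100,0,0,0.125,0],[100,0,0,0.145,0],[100,0,0,0.153,0],[100,0,0,0.153,0],[0,0,0,0.153,0],[0,0,0,0.153,0],[0,0,0,0.153,0],[0,0,0,0.153,0],[0,0,0,0.153,0],[0,0,0,0.153,0],[0,0,0,0.153,0],[0,0,0,0.153,0],[0,0,0,0.153,0]], grip_force=22)

```text
time: 5.05
position: [666.6, 198.5, 10.1]
orientation: [-180.0, -0.2, 26.1]
contact_force: [-1.1, 1.1, 7.1]
finger_gap: 0.624
```

Emit:
drive_tool(rows=[[0,-0.0013,0,-0.006,0],[0,-0.0028,0,-0.0125,0],[0,-0.005,0,-0.019,0],[0,-0.007,0,-0.0255,0],[0,-0.0092,0,-0.0317,0],[0,-0.012,0,-0.038,0],[0,-0.015,0,-0.044,0],[0,-0.0183,0,-0.05,0],[0,-0.0217,0,-0.0555,0],[0,-0.0253,0,-0.0605,0],[0,-0.0294,0,-0.066,0],[0,-0.0337,0,-0.071,0],[0,-0.0382,0,-0.076,0],[0,-0.0428,0,-0.0807,0],[0,-0.0474,0,-0.085,0],[0,-0.0474,0,-0.085,0]])

```text
time: 6.65
position: [622.6, 176.5, 94.0]
orientation: [180.0, -0.0, 26.1]
contact_force: [-0.2, 0.8, -2.7]
finger_gap: 0.625
```

Run:
```python
from h import *
s=env.sense(); print(s["time"],s["position"].round(1),s["orientation"].round(2),s["finger_gap"],s["contact_force"].round(2))
c=env.read_camera("side"); 
w=env.read_camera("wrist"); w2=np.zeros((420,800,3),np.uint8)
a=cv2.resize(c["frame"][150:255,240:340],(400,420),interpolation=cv2.INTER_CUBIC); w2[:,:400]=a
w2[60:360,400:]=cv2.resize(w["frame"],(400,300))
cv2.imwrite("pics/s2.png",w2)
```

```text
6.65 [622.6 176.5  94. ] [ 1.7999e+02 -2.0000e-02  2.6090e+01] 0.6254323721162627 [-0.17  0.79 -2.69]
```

View pics/s2.png

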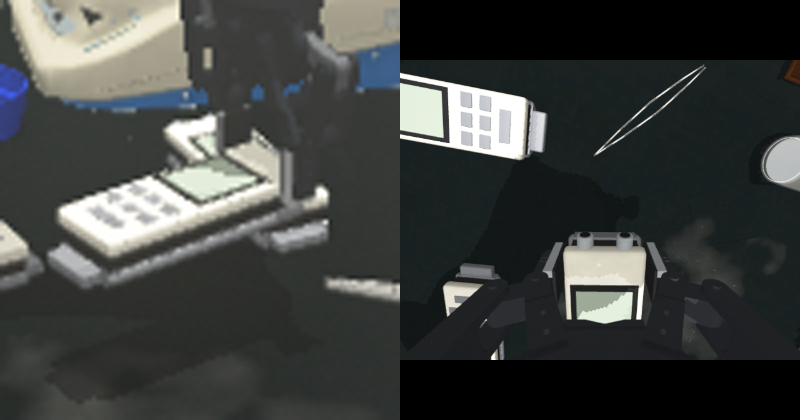

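The tool grips, but the meter stayed level because pad friction holds it. It is about 84 mm above the bench, the height at which a drooping tongue would touch at about 39°. I'll ease the opening until it pivots.

Emit:
drive_tool(rows=[[60,0,0,0,0],[61,0,0,0,0],[61.5,0,0,0,0],[62,0,0,0,0],[62,0,0,0,0]], grip_force=20)

```text
time: 7.25
position: [622.9, 176.9, 93.2]
orientation: [-180.0, 0.0, 26.1]
contact_force: [0.4, -0.2, -2.5]
finger_gap: 0.626
```

```bash
cat >> h.py <<'E'
def tilt(save=None):
    """look with side camera; fit the meter tilt from cut_out"""
    s=env.sense(); print(s["time"],s["position"].round(1),round(float(s["finger_gap"]),4),s["contact_force"].round(1),s["ft_torque"].round(2))
    c=env.read_camera("side")
    g=s["position"]; d=R.from_euler("xyz",s["orientation"],degrees=True).as_matrix()[:,0]
    for D in env.recognise("meter",c): print(np.round(D["at"]),round(D["conf"],2),proj(D["at"],c).round())
    for th in (0,10,20,30,40,50): # predicted tongue tip pixel per tilt
        a=np.radians(th); r=np.array([-143.5,-20.]); q=np.array([[np.cos(a),-np.sin(a)],[np.sin(a),np.cos(a)]])@r
        print(th,proj(g+d*q[0]+np.array([0,0,10+q[1]]),c).round(), end=" ")
    if save: cv2.imwrite(save,cv2.resize(c["frame"][150:260,230:340],(440,440),interpolation=cv2.INTER_CUBIC))
    return c
E
python3 -c "
from h import *
tilt('pics/t1.png')"
```

```text
7.25 [622.9 176.9  93.2] 0.6255 [ 0.4 -0.2 -2.5] [ 0.07 -0.17 -0.03]
[650. 284.  18.] 0.83 [306. 203.]
[554. 134. 110.] 0.81 [280. 202.]
[416. 244.  34.] 0.7 [217. 214.]
0 [255. 219.] 10 [258. 228.] 20 [262. 235.] 30 [267. 241.] 40 [273. 245.] 50 [280. 248.]
```

Emit:
drive_tool(rows=[[62.3,0,0,0,0],[62.3,0,0,0,0],[62.5,0,0,0,0],[62.5,0,0,0,0]])

```text
time: 7.75
position: [622.9, 176.9, 93.3]
orientation: [-180.0, -0.0, 26.1]
contact_force: [0.9, 0.2, -2.3]
finger_gap: 0.626
```

```bash
python3 -c "
from h import *
tilt('pics/t2.png')"
```

```text
7.75 [622.9 176.9  93.3] 0.6261 [ 0.9  0.2 -2.3] [ 0.08 -0.14 -0.04]
[556. 135. 110.] 0.61 [280. 202.]
[416. 239.  32.] 0.61 [217. 216.]
[649. 288.  15.] 0.5 [305. 204.]
0 [255. 219.] 10 [258. 228.] 20 [262. 235.] 30 [267. 241.] 40 [273. 245.] 50 [280. 248.]
```

Emit:
drive_tool(rows=[[62.6,0,0,0,0],[62.6,0,0,0,0],[62.7,0,0,0,0],[62.7,0,0,0,0]])

```text
time: 8.25
position: [622.9, 176.9, 93.2]
orientation: [-180.0, 0.0, 26.1]
contact_force: [0.3, 0.5, -2.6]
finger_gap: 0.628
```

```bash
python3 -c "
from h import *
tilt('pics/t3.png')"
```

```text
8.25 [622.9 176.9  93.2] 0.6283 [ 0.3  0.5 -2.6] [ 0.05 -0.18  0.01]
[650. 355.  15.] 0.79 [300. 193.]
[416. 242.  33.] 0.77 [217. 215.]
[557. 134. 108.] 0.63 [281. 203.]
0 [255. 219.] 10 [258. 228.] 20 [262. 235.] 30 [267. 241.] 40 [273. 245.] 50 [280. 248.]
```

Emit:
drive_tool(rows=[[62.8,0,0,0,0],[62.8,0,0,0,0],[62.9,0,0,0,0],[62.9,0,0,0,0]])

```text
time: 8.75
position: [623.0, 177.0, 93.4]
orientation: [-180.0, -0.0, 26.1]
contact_force: [-0.5, 0.6, -1.4]
finger_gap: 0.631
```

```bash
python3 -c "
from h import *
tilt('pics/t4.png')"
```

```text
8.75 [623.  177.   93.4] 0.631 [-0.5  0.6 -1.4] [-0.01  0.03 -0.  ]
[577. 146.  63.] 0.58 [289. 217.]
[625. 361.  21.] 0.49 [291. 191.]
0 [255. 219.] 10 [258. 228.] 20 [262. 235.] 30 [267. 241.] 40 [273. 245.] 50 [280. 248.]
```

Emit:
drive_tool(rows=[[61,0,0,0,0],[50,0,0,0,0],[0,0,0,0,0],[0,0,0,0,0]], grip_force=60)

```text
time: 9.25
position: [623.2, 177.1, 93.5]
orientation: [180.0, -0.0, 26.1]
contact_force: [0.7, -0.3, 0.2]
finger_gap: 0.615
```

```bash
python3 -c "
from h import *
c=tilt('pics/t5.png')
w=env.read_camera('wrist')
o=np.zeros((440,800,3),np.uint8); o[:,:440]=cv2.imread('pics/t5.png'); o[:270,440:]=cv2.resize(w['frame'],(360,270)); cv2.imwrite('pics/t5b.png',o)"
```

```text
9.25 [623.2 177.1  93.5] 0.6152 [ 0.7 -0.3  0.2] [ 0.09 -0.05 -0.07]
[579. 146.  66.] 0.85 [289. 215.]
[419. 241.  34.] 0.56 [218. 215.]
[626. 362.  24.] 0.53 [291. 189.]
0 [255. 219.] 10 [258. 228.] 20 [262. 235.] 30 [267. 241.] 40 [273. 245.] 50 [280. 248.]
```

View pics/t5b.png

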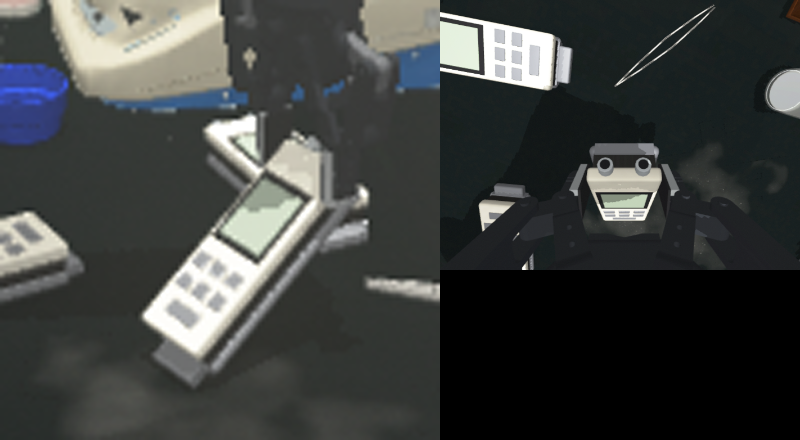

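Emit:
drive_tool(rows=[[0,0,0,-0.02,0],[0,0,0,-0.05,0],[0,-0.01,0.01,-0.085,0],[0,-0.03,0.03,-0.12,0.05],[0,-0.055,0.05,-0.145,0.1],[0,-0.08,0.075,-0.16,0.15],[0,-0.11,0.1,-0.17,0.2],[0,-0.14,0.125,-0.17,0.25],[0,-0.165,0.15,-0.17,0.3],[0,-0.185,0.168,-0.17,0.34],[0,-0.198,0.18,-0.17,0.36],[0,-0.205,0.185,-0.17,0.36],[0,-0.205,0.185,-0.17,0.36],[0,-0.205,0.185,-0.17,0.36]])

```text
time: 10.8
position: [520.9, -77.8, 263.0]
orientation: [-179.9, -0.0, 5.6]
contact_force: [0.4, 0.7, -2.9]
finger_gap: 0.619
```

Run:
```python
from h import *
s=env.sense(); print(s["time"],s["position"].round(1),s["orientation"].round(2),round(float(s["finger_gap"]),4),s["contact_force"].round(1),s["ft_torque"].round(2))
w=env.read_camera("wrist"); c=env.read_camera("side")
# model: world pose guess for bed
yaw=np.radians(5.6); o=np.array([569.6,-202.6]); ex=np.array([np.cos(yaw),np.sin(yaw)]); ey=np.array([-ex[1],ex[0]])
f=cv2.resize(w["frame"],None,fx=1,fy=1)
for n,b in {"base":[(-82,45,6),(-82,-45,6),(94,45,6),(94,-45,6)]}.items():
    for x,y,z in b:
        p=proj([*(o+x*ex+y*ey),z],w); print(p.round()); cv2.circle(f,tuple(int(v) for v in p),3,(0,0,255),1)
cv2.imwrite("pics/w3.png",f); cv2.imwrite("pics/w3raw.png",w["frame"])
np.savez("w3.npz",pose=w["pose"],mtx=w["mtx"])
x=cv2.resize(c["frame"][180:360,240:380],(700,900)); cv2.imwrite("pics/s3.png",x)
```

```text
10.8 [520.9 -77.8 263. ] [-1.7993e+02 -1.0000e-02  5.6400e+00] 0.6188 [ 0.4  0.7 -2.9] [ 0.05 -0.14  0.05]
[399. 231.]
[474. 231.]
[409.  69.]
[496.  69.]
```

View pics/w3.png

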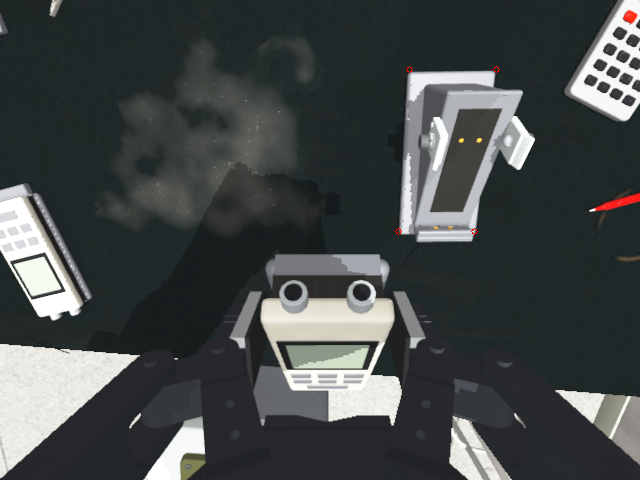

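Run:
```python
import cv2,numpy as np
a=cv2.imread("pics/w3raw.png")[60:250,390:540]
a=cv2.resize(a,None,fx=3.1,fy=3.1,interpolation=cv2.INTER_CUBIC)
b=cv2.imread("pics/s3.png"); b=b[425:900,150:700]  # 5x
b=cv2.resize(b,(330,285))
o=np.zeros((590,800,3),np.uint8); o[:a.shape[0],:a.shape[1]]=a; o[:285,468:798]=b; cv2.imwrite("pics/c4.png",o); print(a.shape)
```

```text
(589, 465, 3)
```

View pics/c4.png

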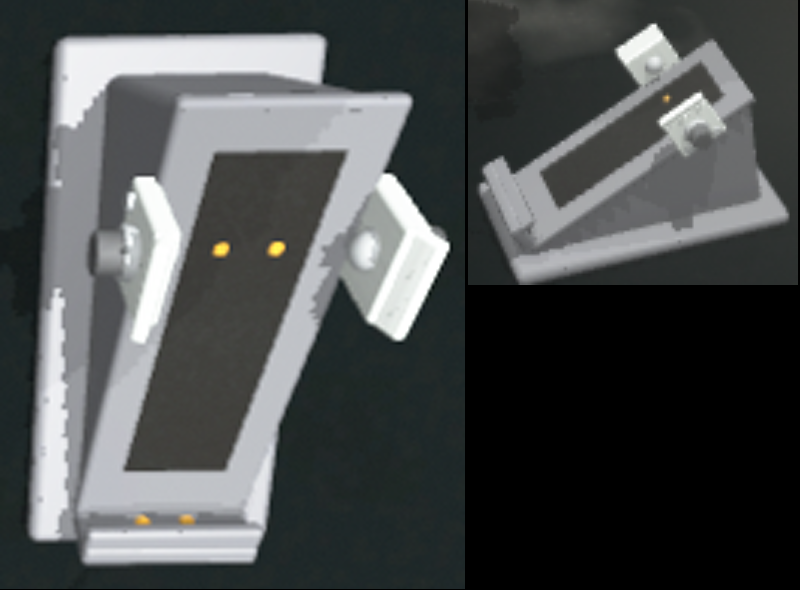

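```bash
cat >> h.py <<'E'
O=np.array([569.6,-202.6]); YAW=np.radians(5.6); EX=np.array([np.cos(YAW),np.sin(YAW)]); EY=np.array([-EX[1],EX[0]])
def cr(p): d=np.array(p[:2])-O; return np.array([d@EX,d@EY])
E
python3 - <<'E'
from h import *
c=dict(np.load("w3.npz"))
def at(u,v,z): 
    return cr(ray((390+u/3.1-.4,60+v/3.1-.4),c,z)).round(1)
print("bed top L,R",at(180,97,99),at(412,95,99))
print("lip in edge L,R",at(86,530,41.5),at(262,527,41.5), "dots lip?",at(142,519,25),at(187,519,25))
print("lip lower edge",at(86,560,41.5),at(255,560,41.5))
print("dots",at(221,249,22+57.5),at(277,248,22+57.5)," base fl",at(32,538,6),"bl",at(58,36,6),"br",at(326,37,6))
print("ball L,R",at(130,252,22+57.5+8.2),at(366,250,22+57.5+8.2))
# side view: tongue in side view crop t5 check -> tongue right corner z0
E
```

```text
bed top L,R [66.4 32.4] [ 66.9 -28.1]
lip in edge L,R [-70.   32.1] [-68.9 -29.3] dots lip? [-71.    7.7] [-71.   -8.7]
lip lower edge [-81.1  31.3] [-81.1 -28.4]
dots [27.1 10. ] [27.3 -6.1]  base fl [-84.4  43.2] bl [92.1 45.9] br [ 91.7 -43.8]
ball L,R [26.7 38.6] [ 27.2 -27.9]
```

The cradle model fits the base edges to about 2 mm: yaw 5.6°, bed foot at about -66 in its frame. Next is a hover in line with the bed to check the lateral offset relative to the held meter.

Emit:
drive_tool(rows=[[0,0.015,0.02,0,0],[0,0.03,0.045,0,0],[0,0.05,0.072,0.005,0],[0,0.067,0.1,0.015,0],[0,0.078,0.117,0.03,0],[0,0.084,0.126,0.045,0],[0,0.086,0.128,0.06,0],[0,0.086,0.128,0.07,0],[0,0.086,0.128,0.073,0],[0,0.086,0.128,0.073,0]])

```text
time: 11.9
position: [617.7, -197.2, 189.9]
orientation: [-179.9, 0.1, 5.6]
contact_force: [-0.1, 0.9, -2.9]
finger_gap: 0.614
```

Run:
```python
from h import *
s=env.sense(); print(s["time"],s["position"].round(1),s["orientation"].round(2),round(float(s["finger_gap"]),4),s["contact_force"].round(1),cr(s["position"]).round(1))
w=env.read_camera("wrist"); c=env.read_camera("side")
bx=-66
def bed(p): 
    x,y,z=p; X=bx+x*.866-z*.5; return [*(O+X*EX+y*EY),22+x*.5+z*.866]
for n,p in {"topL":(154,31,0),"topR":(154,-31,0),"ckL":(130,29.5,31),"ckR":(130,-29.5,31)}.items(): print(n,proj(bed(p),w).round(1))
o=np.zeros((600,800,3),np.uint8)
o[:300,:480]=cv2.resize(w["frame"][150:350,170:490],(480,300),interpolation=cv2.INTER_CUBIC) if 0 else cv2.resize(w["frame"][180:380,170:490],(480,300),interpolation=cv2.INTER_CUBIC)
o[300:600,:400]=cv2.resize(c["frame"][235:370,250:430],(400,300),interpolation=cv2.INTER_CUBIC)
o[0:300,480:]=cv2.resize(w["frame"],(320,300))
for nm,p in {"lipin":(7,0,18.5),"foot":(0,-31,0)}.items(): print(nm,proj(bed(p),c))
cv2.imwrite("pics/c5.png",o)
```

```text
11.9 [ 617.7 -197.2  189.9] [-1.7992e+02  6.0000e-02  5.5600e+00] 0.6137 [-0.1  0.9 -2.9] [48.4  0.7]
topL [284.3 213.9]
topR [374.5 213.8]
ckL [286.  271.2]
ckR [372.8 271.2]
lipin [285.7700743  326.60597244]
foot [292.58752698 345.79914592]
```

View pics/c5.png

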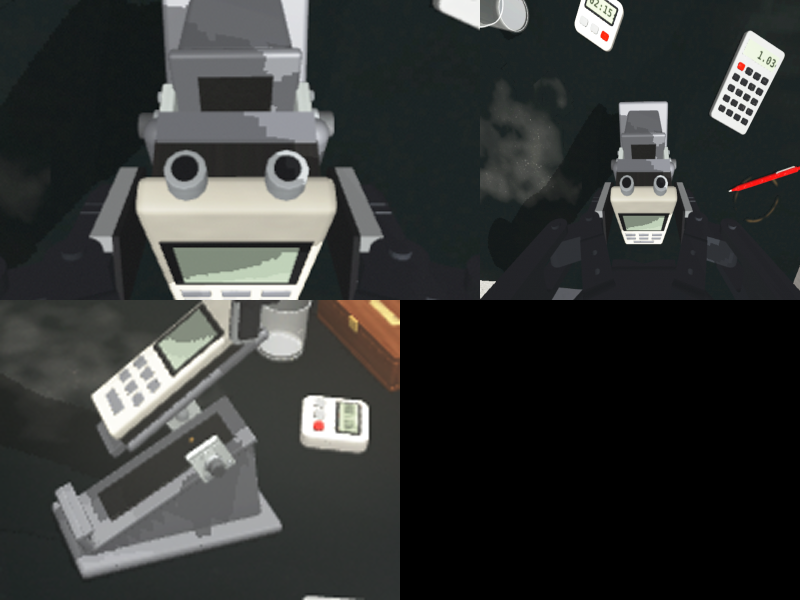

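Relative to the held meter (centre column ~328), the bed (~327) is aligned to under 1 mm, and the yaw matches. Descending to just above the bed.

Emit:
drive_tool(rows=[[0,0,0,0.012,0],[0,0,0,0.028,0],[0,0,0,0.042,0],[0,0,0,0.052,0],[0,0,0,0.058,0],[0,0,0,0.059,0],[0,0,0,0.059,0]], grip_force=60)

```text
time: 12.7
position: [618.3, -198.8, 131.4]
orientation: [180.0, -0.0, 5.5]
contact_force: [-0.5, 0.1, -2.7]
finger_gap: 0.615
```

Emit:
drive_tool(rows=[[0,0,0,0.001,0],[0,0,0,0.002,0],[0,0,0,0.003,0],[0,0,0,0.004,0],[0,0,0,0.004,0]])

```text
time: 13.2
position: [617.5, -197.8, 127.1]
orientation: [-179.9, 0.1, 5.5]
contact_force: [-2.0, 2.7, -1.5]
finger_gap: 0.611
```

Run:
```python
from h import *
s=env.sense(); print(s["time"],s["position"].round(1),round(float(s["finger_gap"]),4),s["contact_force"].round(1),s["ft_torque"].round(2),cr(s["position"]).round(1))
w=env.read_camera("wrist"); c=env.read_camera("side")
o=np.zeros((600,800,3),np.uint8)
o[:,:]=cv2.resize(c["frame"][250:370,260:420],(800,600),interpolation=cv2.INTER_CUBIC)
cv2.imwrite("pics/c6.png",o)
```

```text
13.2 [ 617.5 -197.8  127.1] 0.6111 [-2.   2.7 -1.5] [ 0.45  0.37 -0.09] [48.1  0.1]
```

View pics/c6.png

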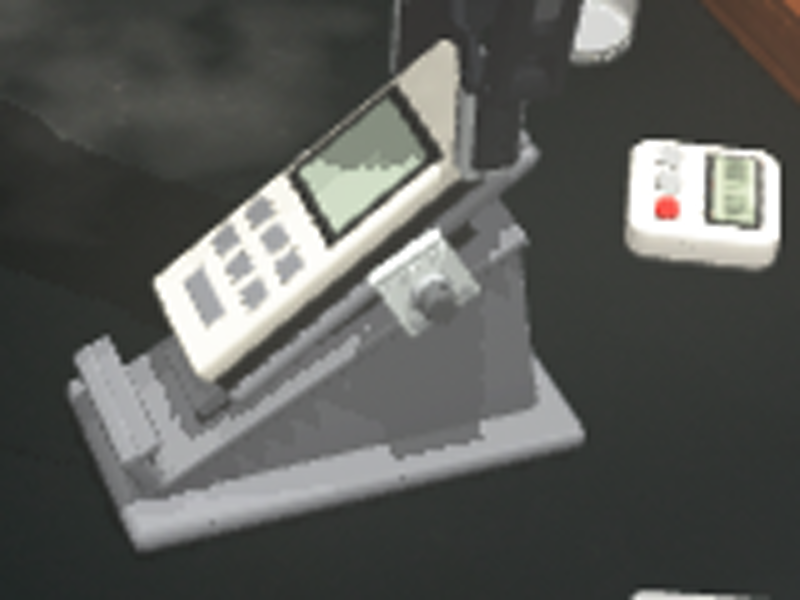

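Emit:
drive_tool(rows=[[0,0,-0.001,0,0],[0,-0.0017,-0.001,0.001,0],[0,-0.0035,-0.001,0.002,0],[0,-0.0052,-0.001,0.003,0],[0,-0.007,-0.001,0.004,0],[0,-0.0087,-0.001,0.005,0],[0,-0.0087,-0.001,0.005,0]])

```text
time: 14.0
position: [609.0, -199.0, 122.1]
orientation: [180.0, 0.0, 5.5]
contact_force: [-1.5, -0.7, -1.7]
finger_gap: 0.613
```

Run:
```python
from h import *
s=env.sense(); print(s["time"],s["position"].round(1),round(float(s["finger_gap"]),4),s["contact_force"].round(1),s["ft_torque"].round(2),cr(s["position"]).round(1))
```

```text
14.0 [ 609.  -199.   122.1] 0.613 [-1.5 -0.7 -1.7] [-0.11  0.03  0.04] [39.5 -0.3]
```

Emit:
drive_tool(rows=[[0,-0.0017,0,0.001,0],[0,-0.0035,0,0.002,0],[0,-0.0052,0,0.003,0],[0,-0.0061,0,0.0035,0],[0,-0.0061,0,0.0035,0]])

```text
time: 14.5
position: [602.9, -199.0, 118.6]
orientation: [-180.0, 0.0, 5.5]
contact_force: [-0.3, -0.8, -2.5]
finger_gap: 0.617
```

Run:
```python
from h import *
s=env.sense(); print(s["time"],s["position"].round(1),round(float(s["finger_gap"]),4),s["contact_force"].round(1),s["ft_torque"].round(2),cr(s["position"]).round(1))
c=env.read_camera("side")
cv2.imwrite("pics/c7.png",cv2.resize(c["frame"][275:365,260:380],(800,600),interpolation=cv2.INTER_CUBIC))
```

```text
14.5 [ 602.9 -199.   118.6] 0.617 [-0.3 -0.8 -2.5] [-0.02  0.12  0.03] [33.5  0.3]
```

View pics/c7.png

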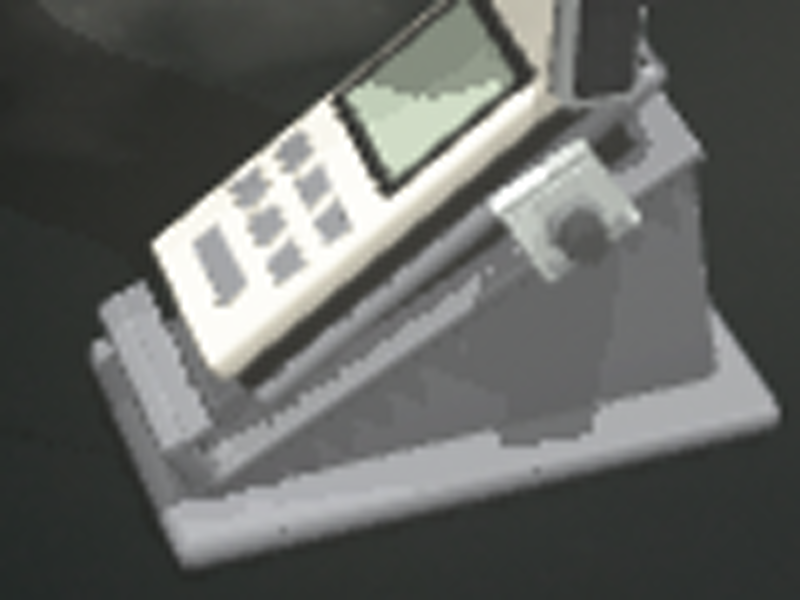

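Emit:
drive_tool(rows=[[0,-0.0008,0,0.0007,0],[0,-0.0017,0,0.0013,0],[0,-0.0026,0,0.0018,0],[0,-0.0035,0,0.0023,0],[0,-0.0035,0,0.0023,0]])

```text
time: 15.05
position: [599.6, -199.4, 116.4]
orientation: [-180.0, 0.0, 5.5]
contact_force: [-0.7, 0.0, -1.9]
finger_gap: 0.617
```

Emit:
drive_tool(rows=[[0,-0.0009,0,0.0005,0],[0,-0.0017,0,0.001,0],[0,-0.0017,0,0.001,0],[0,-0.0017,0,0.001,0]])

```text
time: 15.45
position: [599.2, -199.4, 116.0]
orientation: [180.0, -0.1, 5.5]
contact_force: [2.0, 0.3, 1.2]
finger_gap: 0.619
```

Emit:
drive_tool(rows=[[0,-0.0009,0,0.0005,0],[0,-0.0017,0,0.001,0],[0,-0.0017,0,0.001,0]])

```text
time: 15.75
position: [599.3, -199.4, 115.8]
orientation: [179.9, -0.3, 5.5]
contact_force: [5.6, 2.0, 6.5]
finger_gap: 0.61
```

Run:
```python
from h import *
s=env.sense(); print(s["time"],s["position"].round(1),round(float(s["finger_gap"]),4),s["contact_force"].round(1),s["ft_torque"].round(2),cr(s["position"]).round(1))
c=env.read_camera("side"); w=env.read_camera("wrist")
o=np.zeros((600,800,3),np.uint8)
o[:360,:480]=cv2.resize(c["frame"][295:355,265:345],(480,360),interpolation=cv2.INTER_CUBIC)
o[360:600,:480]=cv2.resize(w["frame"][200:340,187:467],(480,240),interpolation=cv2.INTER_CUBIC)
o[:240,480:]=cv2.resize(c["frame"][265:355,265:385],(320,240),interpolation=cv2.INTER_CUBIC)
cv2.imwrite("pics/c8.png",o)
```

```text
15.75 [ 599.3 -199.4  115.8] 0.6104 [5.6 2.  6.5] [ 0.46 -0.93 -0.06] [29.8  0.3]
```

View pics/c8.png

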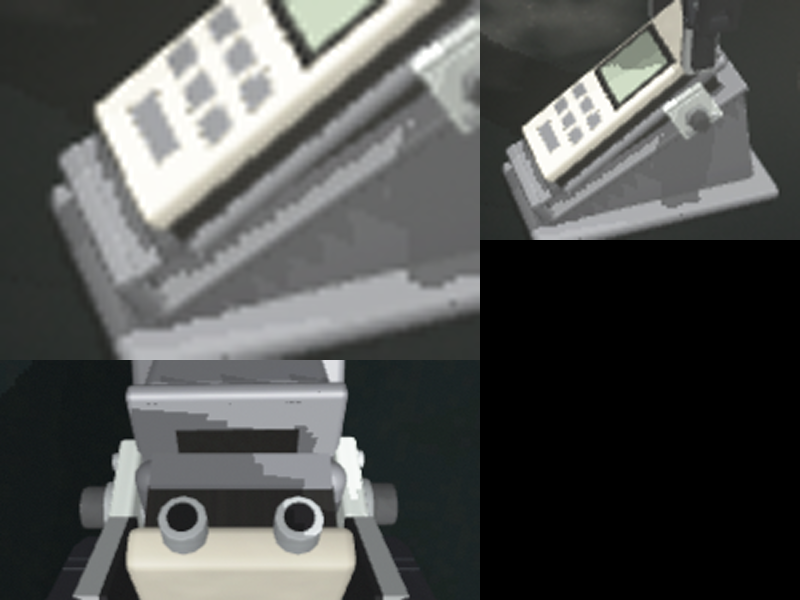

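Run:
```python
from h import *
c=env.read_camera("side")
def bedp(x,y,z,bx=-66,by=.5):
    X=bx+x*.866-z*.5; return [*(O+X*EX+(y+by)*EY),22+x*.5+z*.866]
def met(mx,my,mz,x0,z0,th):
    a=np.radians(th); dx=mx+75.5; return bedp(x0+dx*np.cos(a)-mz*np.sin(a),my,z0+dx*np.sin(a)+mz*np.cos(a))
k=lambda p:((proj(p,c)-[265,295]+.5)*6-.5).round()
for n,p in {"lip tip outer R":(-.5,-31,18.5),"lip in top R":(7,-31,18.5),"lip in top L":(7,31,18.5),"lip in bot R":(7,-31,12.5),"foot R":(0,-31,0),"ckR":(100,-48,31)}.items(): print(n,k(bedp(*p)))
for x0,z0 in((0,0),(4,0),(8,0),(8,4)):
  for th in (6,8,11): print(x0,z0,th,[k(met(*p,x0,z0,th)).tolist() for p in((-62.5,-27,30),(-62.5,27,30))],"TCP-ish grip68",cr(met(68,0,22,x0,z0,th)).round(1),round(met(68,0,22,x0,z0,th)[2],1))
```

```text
lip tip outer R [136. 273.]
lip in top R [157. 259.]
lip in top L [ 98. 127.]
lip in bot R [167. 270.]
foot R [168. 306.]
ckR [424.  91.]
0 0 6 [[140.0, 220.0], [89.0, 106.0]] TCP-ish grip68 [37.2  0.5] 124.1
0 0 8 [[136.0, 222.0], [85.0, 107.0]] TCP-ish grip68 [33.5  0.5] 127.7
0 0 11 [[131.0, 224.0], [80.0, 110.0]] TCP-ish grip68 [27.9  0.5] 132.7
4 0 6 [[151.0, 213.0], [99.0, 99.0]] TCP-ish grip68 [40.6  0.5] 126.1
4 0 8 [[148.0, 214.0], [96.0, 100.0]] TCP-ish grip68 [37.   0.5] 129.7
4 0 11 [[142.0, 216.0], [91.0, 102.0]] TCP-ish grip68 [31.3  0.5] 134.7
8 0 6 [[163.0, 205.0], [110.0, 91.0]] TCP-ish grip68 [44.1  0.5] 128.1
8 0 8 [[159.0, 206.0], [107.0, 93.0]] TCP-ish grip68 [40.5  0.5] 131.7
8 0 11 [[154.0, 209.0], [102.0, 95.0]] TCP-ish grip68 [34.8  0.5] 136.7
8 4 6 [[156.0, 197.0], [104.0, 84.0]] TCP-ish grip68 [42.1  0.5] 131.6
8 4 8 [[152.0, 199.0], [100.0, 85.0]] TCP-ish grip68 [38.5  0.5] 135.1
8 4 11 [[147.0, 201.0], [95.0, 87.0]] TCP-ish grip68 [32.8  0.5] 140.2
```

Wall contact is about 8 N, and the tongue height (22.3 mm) matches the bed foot (22), so the tongue is in. Releasing it onto the balls and backing off.

Emit:
drive_tool(rows=[[55,0,0,0,0],[62,0,0,0,0],[66,0,0,0,0],[75,0,0,0,0],[100,0,0,0,0],[100,0,0,0,0],[100,0,0,0,0],[100,0,0,-0.01,0],[100,0,0,-0.03,0],[100,0,0,-0.055,0],[100,0,0,-0.07,0],[0,0,0,-0.07,0],[0,0,0,-0.07,0],[0,0,0,-0.07,0],[0,0,0,-0.07,0]], grip_force=60)

```text
time: 17.4
position: [595.8, -199.3, 183.4]
orientation: [-179.9, 0.1, 5.5]
contact_force: [0.8, 0.0, 0.1]
finger_gap: 0.333
```

Run:
```python
from h import *
s=env.sense(); print(s["time"],s["position"].round(1),s["orientation"].round(1),round(float(s["finger_gap"]),4),s["contact_force"].round(1),cr(s["position"]).round(1))
c=env.read_camera("side"); w=env.read_camera("wrist"); t=env.read_camera("top")
for nm,k in(("side",c),("wrist",w),("top",t)):
    for d in env.recognise("meter",k)[:3]: print(nm,np.round(d["at"]),round(d["conf"],2),proj(d["at"],k).round())
def met(mx,my,mz,x0,z0,th):
    a=np.radians(th); dx=mx+75.5; x=x0+dx*np.cos(a)-mz*np.sin(a); z=z0+dx*np.sin(a)+mz*np.cos(a); X=-67.5+x*.866-z*.5; return np.array([X,.5+my,22+x*.5+z*.866])
for th in(0,3,6,8): print(th,met(66,0,30,1,0,th).round(1))
o=np.zeros((600,800,3),np.uint8)
o[:,:480]=cv2.resize(c["frame"][255:365,265:353],(480,600),interpolation=cv2.INTER_CUBIC)
o[:240,480:]=cv2.resize(w["frame"][100:480,80:587],(320,240),interpolation=cv2.INTER_CUBIC)
cv2.imwrite("pics/c9.png",o)
```

```text
17.4 [ 595.8 -199.3  183.4] [-1.799e+02  1.000e-01  5.500e+00] 0.3332 [0.8 0.  0.1] [26.4  0.7]
side [ 556. -220.   94.] 0.89 [318. 303.]
side [414. 237.  30.] 0.84 [217. 217.]
side [647. 316.  33.] 0.75 [302. 193.]
wrist [ 597. -200.  118.] 0.98 [330. 251.]
top [647. 335.  27.] 0.59 [181. 232.]
top [413. 252.  27.] 0.59 [212. 332.]
0 [ 40.9   0.5 119.2]
3 [ 35.7   0.5 124.7]
6 [ 30.2   0.5 129.9]
8 [ 26.4   0.5 133.3]
```

Emit:
drive_tool(rows=[[0,-0.003,0,0.01,0],[0,-0.0055,0,0.025,0],[0,-0.0055,0,0.038,0],[0,-0.0055,0,0.044,0],[0,-0.0055,0,0.044,0],[0,-0.0055,0,0.044,0]])

```text
time: 18.3
position: [591.2, -200.4, 140.6]
orientation: [180.0, -0.0, 5.5]
contact_force: [-0.6, -0.1, 0.5]
finger_gap: -0.003
```

Emit:
drive_tool(rows=[[0,0,0,0.0015,0],[0,0,0,0.003,0],[0,0,0,0.0045,0],[0,0,0,0.006,0],[0,0,0,0.006,0]])

```text
time: 18.8
position: [590.8, -200.2, 134.3]
orientation: [-180.0, 0.0, 5.5]
contact_force: [-0.4, -0.5, 0.4]
finger_gap: -0.002
```

Emit:
drive_tool(rows=[[0,0,0,0.0015,0],[0,0,0,0.003,0],[0,0.0005,0,0.004,0],[0,0.001,0,0.0045,0],[0,0.001,0,0.0045,0]])

```text
time: 19.3
position: [591.6, -200.2, 130.1]
orientation: [-180.0, 0.0, 5.5]
contact_force: [-1.5, 0.7, 1.3]
finger_gap: -0.002
```

Emit:
drive_tool(rows=[[0,0.0005,0,0.0008,0],[0,0.001,0,0.0015,0],[0,0.0015,0,0.002,0],[0,0.0015,0,0.002,0]])

```text
time: 19.7
position: [592.3, -200.3, 129.1]
orientation: [-180.0, 0.1, 5.5]
contact_force: [-5.8, 1.1, 11.4]
finger_gap: 0.0
```

Emit:
drive_tool(rows=[[0,0.0008,0,0.001,0],[0,0.0016,0,0.002,0],[0,0.0024,0,0.003,0],[0,0.0024,0,0.003,0]])

```text
time: 20.1
position: [595.6, -201.3, 126.3]
orientation: [179.9, -0.0, 5.4]
contact_force: [-3.6, -1.6, 9.1]
finger_gap: -0.002
```

Emit:
drive_tool(rows=[[0,0.0008,0,0.001,0],[0,0.0016,0,0.002,0],[0,0.0024,0,0.003,0],[0,0.0024,0,0.003,0]])

```text
time: 20.5
position: [598.7, -201.2, 122.9]
orientation: [179.9, -0.1, 5.4]
contact_force: [0.3, -2.7, 1.8]
finger_gap: 0.002
```

Emit:
drive_tool(rows=[[0,0.0008,0,0.001,0],[0,0.0016,0,0.002,0],[0,0.0022,0,0.003,0],[0,0.0022,0,0.003,0]])

```text
time: 20.9
position: [600.3, -198.5, 118.6]
orientation: [-179.9, 0.0, 5.5]
contact_force: [-0.5, 0.9, 1.2]
finger_gap: -0.0
```

Emit:
drive_tool(rows=[[0,0.0005,0,0.001,0],[0,0.001,0,0.002,0],[0,0.001,0,0.0025,0],[0,0.001,0,0.0025,0]])

```text
time: 21.3
position: [600.6, -198.5, 118.1]
orientation: [-179.9, 0.0, 5.5]
contact_force: [-5.7, 2.9, 15.5]
finger_gap: 0.002
```

Emit:
drive_tool(rows=[[0,0.0004,0,0.0008,0],[0,0.0008,0,0.0015,0],[0,0.0008,0,0.0015,0],[0,0.0008,0,0.0015,0]])

```text
time: 21.7
position: [600.6, -198.5, 117.9]
orientation: [-179.8, 0.1, 5.5]
contact_force: [-9.5, 4.6, 25.4]
finger_gap: 0.002
```

Run:
```python
from h import *
s=env.sense(); print(s["time"],s["position"].round(1),s["contact_force"].round(1),cr(s["position"]).round(1))
```

```text
21.7 [ 600.6 -198.5  117.9] [-9.5  4.6 25.4] [31.3  1.1]
```

Snap was felt (force dropped), followed by a stiff stop within 1.3 mm of the flush height. Retracting clear, then verifying numerically.

Emit:
drive_tool(rows=[[0,0,0,-0.003,0],[0,0,0,-0.01,0],[0,0,0,-0.03,0],[0,0,0,-0.06,0],[0,0,0,-0.1,0],[0,-0.04,0,-0.14,0],[0,-0.08,0.02,-0.17,0],[0,-0.12,0.05,-0.19,0],[0,-0.15,0.08,-0.19,0],[0,-0.15,0.08,-0.19,0],[0,-0.15,0.08,-0.19,0]])

```text
time: 22.8
position: [459.6, -294.8, 305.5]
orientation: [179.9, -0.0, 5.3]
contact_force: [0.1, -0.1, -0.7]
finger_gap: 0.002
```

Run:
```python
from h import *
from scipy.optimize import minimize
s=env.sense(); print(s["time"],s["position"].round(1),s["contact_force"].round(1))
vs=[]
for nm in("side","top","wrist"):
    k=env.read_camera(nm); L=env.cut_out("meter",k)
    print(nm,[(round(d["conf"],2),int(d["region"].sum()),[int(v.mean()) for v in np.nonzero(d["region"])[::-1]]) for d in L])
    for d in L:
        v,u=np.nonzero(d["region"]); p=ray((u.mean(),v.mean()),k,85)
        if np.linalg.norm(p[:2]-[570,-203])<80: vs.append((nm,k,d["region"])); break
    for t in("glass_beaker","timer","calculator"):
        for d in env.recognise(t,k)[:1]: print("  ",t,np.round(d["at"]),round(d["conf"],2))
def met(p,x0,th,by):
    a=np.radians(th); mx,my,mz=p; dx=mx+75.5; x=x0+dx*np.cos(a)-mz*np.sin(a); z=dx*np.sin(a)+mz*np.cos(a)
    X=-66.5+x*.866-z*.5; return [*(O+X*EX+(by+my)*EY),22+x*.5+z*.866]
B=[(x,y,z) for x in(-62.5,78.5) for y in(-27,27) for z in(9,30)]+[(-75.5,y,z) for y in(-19,19) for z in(0,9.5)]
for nm,k,r in vs:
    def iou(q):
        h=cv2.convexHull(np.array([proj(met(p,*q),k) for p in B],np.float32)).astype(np.int32)
        m=np.zeros(r.shape,np.uint8); cv2.fillConvexPoly(m,h,1); m=m>0; return (m&r).sum()/(m|r).sum()
    for th in(-3,0,3,6,9): 
        b=max((iou((x,th,y)),x,y) for x in range(-6,15,2) for y in(-2,0,2)); print(nm,th,np.round(b,3))
```

```text
22.8 [ 459.6 -294.8  305.5] [ 0.1 -0.1 -0.7]
side [(0.82, 1182, [216, 218]), (0.64, 730, [303, 195]), (0.6, 2341, [319, 303]), (0.41, 701, [400, 290])]
   glass_beaker [750.  16.  39.] 0.73
   timer [ 754. -124.    7.] 0.67
   calculator [ 698. -377.   14.] 0.6
top [(0.86, 1756, [211, 331]), (0.68, 1632, [179, 232]), (0.65, 1672, [412, 258])]
   glass_beaker [762.  31.  22.] 0.69
   timer [ 756. -111.   16.] 0.88
   calculator [ 694. -369.   10.] 0.97
wrist [(0.89, 9337, [241, 71])]
   timer [ 581. -235.   35.] 0.44
   calculator [ 659. -366.    8.] 0.7
side -3 [0.859 6.    2.   ]
side 0 [ 0.872  6.    -2.   ]
side 3 [ 0.817  8.    -2.   ]
side 6 [ 0.764 10.    -2.   ]
side 9 [ 0.717 10.    -2.   ]
top -3 [ 0.93 -2.   -2.  ]
top 0 [0.939 0.    0.   ]
top 3 [0.938 2.    2.   ]
top 6 [0.933 4.    2.   ]
top 9 [0.901 8.    2.   ]
wrist -3 [ 0.976 -2.     2.   ]
wrist 0 [0.964 0.    0.   ]
wrist 3 [0.95 2.   0.  ]
wrist 6 [ 0.927  2.    -2.   ]
wrist 9 [ 0.916  6.    -2.   ]
```

```bash
python3 -c "
from h import *
print(env.job_done(), env.sense()['time'])"
```

```text
the job is handed in; nothing more can be done
the job is handed in; nothing more can be done
```

The meter is back in its cradle and, as far as my checks can tell, seated flush with the tongue against the toe wall. I handed the job in after about 23 s of robot time.

**What I did:**
- I picked the right-most of the three meters and gripped it near the head end.
- I eased the grip until it drooped to about 38°, then clamped it again.
- I slid the tongue under the lip until it met the wall at about 8 N, and released the meter onto the balls.
- I pressed the head down with closed fingers. The force rose to about 13 N, then dropped as it snapped home. It then met a stiff stop, where I pressed to about 27 N.

**Last checks:**
- **Height:** the stop was within about 1.3 mm of the calculated flush height.
- **Position:** fits to the top and wrist pictures gave a tilt near 0° (the wrist fit scored slightly higher at -3°). They put the tongue within about 2 mm of the bed's foot.
- **Bystanders:** the top and side cameras showed the beaker, timer and calculator within about 5 mm of their starting places, which is detection noise. The robot was clear of everything at the end.

**Checks that disagreed or were missing:**
- The side picture also fitted best at 0° tilt, but put the tongue about 6 mm from the foot, just over the 5 mm limit. I put that down to the lip and cheek hiding part of the meter there.
- In the wrist picture, the timer was reported in the wrong place with low confidence, and the calculator about 38 mm from where the other cameras saw it. I took both as bad detections.
- The 12-picture limit ran out before the press, so the seating was checked by forces and calculated fits only, not by eye.

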